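# Lock the stop screw of a drilling jig with its jam nut

## Robot

A 7-joint arm with a two-finger parallel gripper is mounted at the origin on the work surface. World frame = base frame: x ahead of the robot, y to its left, z up, the work surface at z = 0. Lengths are in m, angles in rad, forces in N, time in s.
With the tool pointing down it reaches from about 0.4 to 0.85 m from the base axis. Payload 10.4 kg.
Tool frame: the origin (TCP) lies between the finger pads; the fingertips stand 19 mm ahead of it and the grasp point (between the pads) is the TCP (manip.tip_reach is the z of the fingertips in the tool frame, in m); z points along the fingers, y is the direction in which the jaws open and shut (so a half turn about z gives the same grasp; the last joint's range is limited). The gripper opens to 85 mm and grips with 20 to 120 N. Pads are 22 mm wide; open, the fingers measure 114 mm over their backs; the gripper's body (76 mm by 85 mm) begins 54 mm behind the grasp point. The pads swing forward as they close: fully open they stand 13 mm farther back than shut.
Start: joints at [1.095, 0.332, -0.065, 1.46, 0.022, 1.35, -0.088], TCP at [0.273, -0.562, 0.25] pointing down, gripper open.
Joint ranges: [-2.6, 2.6], [-0.5, 2.12], [-1.47, 1.34], [0.16, 2.42], [-1.27, 4.41], [0.06, 2.06], [-2.6, 2.6]. Speed limits (rad/s): [2.22, 2.22, 2.79, 2.79, 3.14, 3.14, 3.14].

## Interface

Orientations are given as a unit quaternion [x, y, z, w].
In Python, from workcell import sensors, cams, manip gives the robot as it stands.
- The arm moves only by the shell command python3 -m jog 'ROWS' [FORCE]. ROWS is JSON, a list of rows, each a list of 3 entries, a list of its own where there are three numbers: the shift along the world's x, y, z in m, then the turn, a rotation vector about the world's x, y, z in rad, then the opening in per cent of the stroke, from 0 (shut) to 100 (fully open). In form: [[[dx, dy, dz], [wx, wy, wz], grip], ...]. A call has 1 to 5 rows; each row shifts and turns the pose as measured when the row begins; what a row does not reach is not made up. A row lasts 1/8 s, in which the tool goes at most 62.5 mm and 10.7 degrees, less where a joint would pass 70% of its speed; a pose out of reach is approached as far as the arm can. A call with a gripper value outside its range is refused whole. The fingers move at their own pace and stop on an object; FORCE is the grip in N (left out, the last holds). Time passes only in rows, so rows that do not move let the fingers close. It gives the time, the measured TCP pose, the force and the opening at its end, in the units of the state.
- sensors.get_obs(): the state, without advancing time (a new reading comes with each control period).
- cams.camera(name): name is "scene" or "top"; returns (picture, depth): 480x640x3 uint8, red, green, blue; 480x640 float32, m along the optical axis (not along the pixel's ray), 0 where there is no reading.
- cams.camera_model(name): a dict with "intrinsics" (3x3 intrinsics, pixels), "view" (4x4, takes a point from world to camera coordinates). Camera axes: x right, y down, z forward; pixel columns grow to the right and rows downward; lengths in m; the calibration is good to about 2 mm. A picture is of the moment at which its call begins. camera_model takes no time and is no camera call.
- manip.hand_in(): hands the job in, once; it reports no verdict.
The state is a dict: "clock": time; "joint_pos": joint angles; "joint_velocities": joint speeds; "tau": joint torques, N m; "position": TCP position; "ee_rot": TCP orientation; "ft_force": force on the tool from outside, world axes, zero at the start; "torque": the same for the moment, N m; "grip_width": opening from 0.0 (shut) to 1.0 (fully open).
Only numpy, scipy, OpenCV 4.12 (cv2) and the standard library are available. Lean on these libraries where they do the work, as an engineer would, in place of code of your own. Each camera call takes 0.05 s, during which the arm holds its last target.

## Task

Lock the jig's upright stop screw at its present setting: first take the holding key whose jaw fits the screw's flat head and seat it fully home, flat in the jig's pocket with its jaw around the head, and let go. Then swing the locknut's lever clockwise (seen from above) until the nut is tight against its stop. The screw must not turn with the nut; leave the key seated, and leave the other key where it lies.

Things in the scene. Friction and masses are not known exactly. Their poses are not given: they have to be found in the camera images.
- jig: The fixed drilling jig: plywood base 130 (x) x 260 (y) x 12 mm. Origin on the bench, on the upright stop screw's axis; jig +y points from the screw to the pocket, z up. A 60 mm wide aluminium block, top face 46 mm above the bench, runs along +y from 45 to 153 mm from the screw axis and carries the pocket. The locknut's lever is on the -y side.
- pocket (a point): Centre of the pocket's floor: jig y 109 mm, 46 mm above the bench; axes as the jig's. Pocket 39 mm wide (x) between two side walls (y 83 to 143 mm), end wall at y 142.5 mm, open towards the screw. Walls rise 10 mm, plus 5 mm of 45 degree lead-in. Seated, the key's heel point lies here, up to 4 mm off along y, with the key's +x along the jig's -y.
- screw_head (a point): On the screw's axis, 58 mm above the bench. The flat head is 14 mm thick (its x) and 30 mm long (its y): straight flats from 42 to 58 mm above the bench, then a roof-shaped top with its ridge at 65 mm. At the setting its long side lies along the jig's y.
- screw (a joint): Angle of the stop screw in the jig, counter-clockwise from above positive; 0 at the start and at its setting. It turns more easily (0.1 N m) than the nut turns on it (0.35 N m), so the nut drags it round unless the seated key holds it; the key leaves it about 0.1 rad of play.
- locknut (a joint): Angle of the locknut relative to the screw, growing clockwise from above; starts loose between 0 and 0.5, hard stop (tight) at 1.5 rad. Stays where it is left; moving it takes about 5 N at the lever's post.
- lever_post (a point): Upright round black post, 14 mm diameter, at the end of the nut's 12 mm thick lever bar (29 mm above the bench); 80 mm from the screw axis, 22 to 72 mm above the bench. This point: on its axis, 50 mm above the bench. From the screw axis it lies at angle (-0.821 - locknut + screw) rad, counter-clockwise from jig +x. The seated key passes above nut and lever.
- key_grip (a point): Grasp point of the fitting key (loose, flat on the bench, about 0.4 kg; the narrower jaw of two lookalikes): on the centre line of its upright black grip block 36 (x) x 16 (y) x 44 mm, 36 mm above the underside of its 10 mm steel plate. +x points to the jaw: 16 mm gap, bottom 45 mm and prong tips 80 mm ahead of this point. Seated, this point is at jig y 64 mm.
- key_heel (a point): Centre of the underside of the key's rectangular heel (60 x 36 mm, 10 mm thick), 45 mm behind (-x) and 36 mm below the grip point; axes as the key's.
- wide_key_grip (a point): The same point on the other key, which is alike but has a jaw gap of 30 mm, too wide to hold the screw. Leave it.
Mind the look-alikes: they are no part of the job. What is shaped like the part that bears key_grip but red is not meant.

How it is judged:
On the way:
1. the fitting key is seated flat in the pocket with its jaw on the screw head and let go, the nut still loose (horizontal distance between key_heel and pocket below 0.007 m and z of key_heel in the frame of pocket below 0.003 m and angle between the x axis of key_heel and the y axis of pocket, either way round below 0.1 rad and angle between key_heel's own z axis and vertical below 0.05 rad and contact force between the fingers and key below 0.1 N and value of joint locknut below 0.8 rad), for 0.2 s.
At the end, for the whole second after the job is handed in: the locknut is within 0.1 rad of its tight stop, the screw within 0.2 rad of its setting, and the fitting key lies at rest in the pocket: heel within 7 mm of the pocket's centre sideways, no more than 3 mm above its floor, level within 0.05 rad and square within 0.1 rad (value of joint locknut above 1.4 rad and value of joint screw between -0.2 and 0.2 rad and horizontal distance between key_heel and pocket below 0.007 m and z of key_heel in the frame of pocket below 0.003 m and angle between the x axis of key_heel and the y axis of pocket, either way round below 0.1 rad and angle between key_heel's own z axis and vertical below 0.05 rad and linear speed of key below 0.02 m/s); the robot touches nothing.
It fails at once if the screw turns more than 0.3 rad from its setting (value of joint screw above 0.3 rad or value of joint screw below -0.3 rad).
It fails at once if the other (wide) key is moved more than 30 mm (distance of wide_key_grip from where it was at the start of the episode above 0.03 m).
It also fails if it takes over 61 s, if anything falls off the work surface, if the arm or the gripper's body presses on something with over 40 N, if the wrist force passes 120 N, or if a joint passes its speed limit or range.

## Working session

There is one attempt and no reset: what is moved stays moved. The work goes in short steps, Python scripts to look and compute and a shell command to move; the robot and the scene stay as the last step left them, time stands still between calls to the robot, and variables do not carry over. Pictures are saved under pics/ and viewed, and the job is handed in when it is done.

```bash
mkdir -p pics; ls
python3 - <<'E'
from workcell import sensors,cams,manip
import cv2,numpy as np
o=sensors.get_obs();print(o['clock'],o['position'],o['ee_rot'],o['grip_width'])
for n in ['scene','top']:
    p,d=cams.camera(n);m=cams.camera_model(n)
    cv2.imwrite(f'pics/{n}0.png',p[:,:,::-1]);np.savez(f'{n}0.npz',p=p,d=d,K=m['intrinsics'],V=m['view'])
    print(np.round(m['intrinsics'],2),np.round(m['view'],4))
E
```

```text
pics
0.0 [ 0.273258   -0.56170341  0.24950868] [ 9.74483660e-01  2.24457332e-01 -1.91436585e-04 -6.82375107e-04] 0.9990934297734457
[[620.32   0.   326.95]
 [  0.   620.32 239.01]
 [  0.     0.     1.  ]] [[-0.0806  0.9966  0.0141  0.1704]
 [ 0.8312  0.075  -0.5509 -0.3449]
 [-0.5501 -0.0327 -0.8345  1.6253]
 [ 0.      0.      0.      1.    ]]
[[594.79   0.   328.77]
 [  0.   594.79 246.28]
 [  0.     0.     1.  ]] [[-0.014  -0.9999  0.0024 -0.1524]
 [-0.9882  0.0134 -0.1524  0.4777]
 [ 0.1524 -0.0045 -0.9883  1.4034]
 [ 0.      0.      0.      1.    ]]
```

View pics/scene0.png

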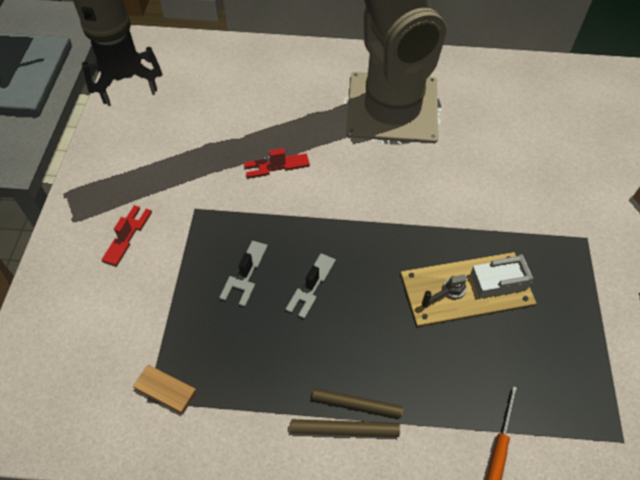

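View pics/top0.png

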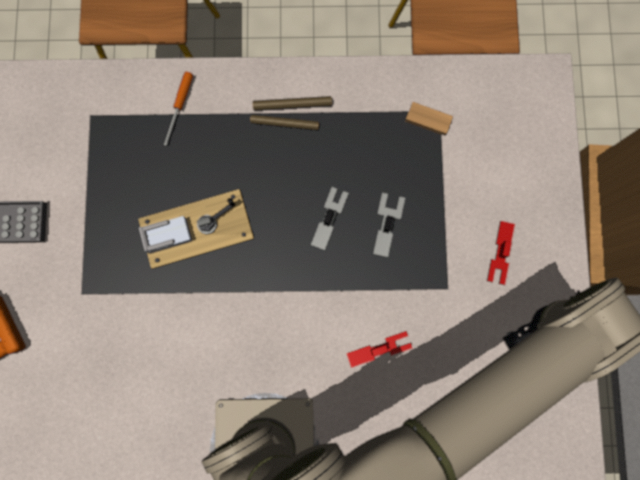

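The scene view shows two grey keys at (310,285) and (245,273); the left one looks wider. Red decoys lie at (277,162) and (127,235), and the jig is at (468,285). The top view puts the narrow key at (330,218), the wide one at (390,225) and the jig at (195,228). Next I measure.

```bash
cat > h.py <<'E'
import numpy as np,cv2
def load(f):
    z=np.load(f);return z['p'],z['d'],z['K'],z['V']
def ray(K,V,uv,h):
    uv=np.atleast_2d(uv).astype(float);R=V[:3,:3];c=-R.T@V[:3,3]
    d=(np.linalg.inv(K)@np.c_[uv,np.ones(len(uv))].T).T@R
    return c+d*((h-c[2])/d[:,2])[:,None]
def cloud(d,K,V):
    v,u=np.mgrid[:480,:640];P=np.linalg.inv(K)@np.stack([u.ravel()*d.ravel(),v.ravel()*d.ravel(),d.ravel()])
    return ((P.T-V[:3,3])@V[:3,:3]).reshape(480,640,3)
E
python3 - <<'E'
from h import *
a,_,_,_=load('top0.npz');b,_,_,_=load('scene0.npz')
A=cv2.resize(a[180:270,130:265],None,fx=5,fy=5,interpolation=2)
B=cv2.resize(a[180:260,300:415],None,fx=5,fy=5,interpolation=2)
C=cv2.resize(b[245:330,395:545],None,fx=5,fy=5,interpolation=2)
for n,i in zip('ABC',(A,B,C)): cv2.imwrite(f'pics/c{n}.png',i[:,:,::-1])
for f in('top0.npz','scene0.npz'):
    p,d,K,V=load(f);W=cloud(d,K,V);p=p.astype(int)
    m=((p.max(2)-p.min(2))<25)&(p.mean(2)>95)&(W[...,2]<.03)&(W[...,2]>.002)
    m=m.astype(np.uint8)
    n,l,s,c=cv2.connectedComponentsWithStats(m)
    for i in range(1,n):
        if 150<s[i,4]<3000:
            q=W[l==i];print(f,s[i],q.mean(0).round(4),np.median(q[:,2]).round(4))
E
```

```text
top0.npz [324 187  24  26 316] [ 0.5949 -0.1772  0.0114] 0.0116
top0.npz [373 193  32  64 762] [ 0.5294 -0.3024  0.0116] 0.0117
top0.npz [   0  205   40   35 1133] [0.5519 0.6092 0.0106] 0.0101
top0.npz [311 222  22  28 371] [ 0.5056 -0.1417  0.012 ] 0.0121
top0.npz [183 328  32  28 206] [0.2517 0.157  0.0043] 0.004
top0.npz [455 345  52  39 297] [ 0.1917 -0.5161  0.0045] 0.0041
top0.npz [619 355  21  51 372] [ 0.1501 -0.8782  0.0044] 0.004
top0.npz [415 374  41  37 382] [ 0.1277 -0.4047  0.0044] 0.0041
top0.npz [336 396  86  58 761] [ 0.0521 -0.2701  0.0044] 0.004
top0.npz [622 396  18  31 177] [ 0.0714 -0.8685  0.0045] 0.004
top0.npz [624 420  16  35 174] [ 0.0144 -0.8697  0.0045] 0.0041
top0.npz [ 64 455  36  25 168] [-0.0362  0.4213  0.0041] 0.0036
top0.npz [475 458  22  22 180] [-0.0534 -0.5214  0.0043] 0.0038
scene0.npz [ 22  34  46  28 339] [-0.1147 -0.9561  0.0273] 0.0281
scene0.npz [  0  50  62  58 806] [ 0.0301 -0.9486  0.0279] 0.0282
scene0.npz [220 241  47  64 776] [ 0.5381 -0.3027  0.0101] 0.0101
scene0.npz [286 254  49  64 751] [ 0.5547 -0.159   0.0103] 0.0103
```

```bash
ls -la pics
```

```text
total 1484
drwxr-xr-x 2 agent agent   4096 Dec  6 21:20 .
drwxr-xr-x 3 agent agent   4096 Dec  6 21:20 ..
-rw-r--r-- 1 agent agent 243573 Dec  6 21:20 cA.png
-rw-r--r-- 1 agent agent 177396 Dec  6 21:20 cB.png
-rw-r--r-- 1 agent agent 267741 Dec  6 21:20 cC.png
-rw-r--r-- 1 agent agent 400781 Dec  6 21:19 scene0.png
-rw-r--r-- 1 agent agent 410519 Dec  6 21:19 top0.png
```

View pics/cA.png

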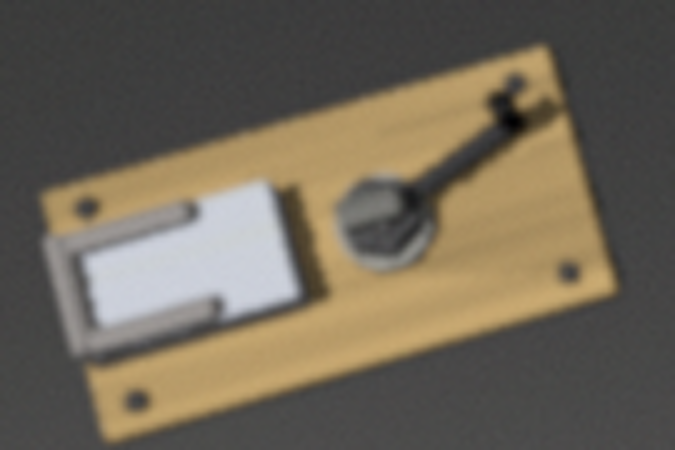

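View pics/cB.png

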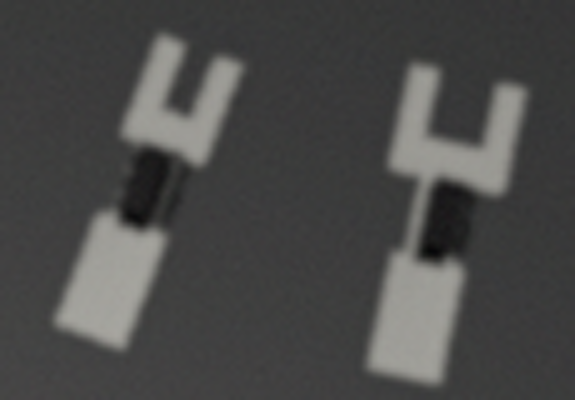

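View pics/cC.png

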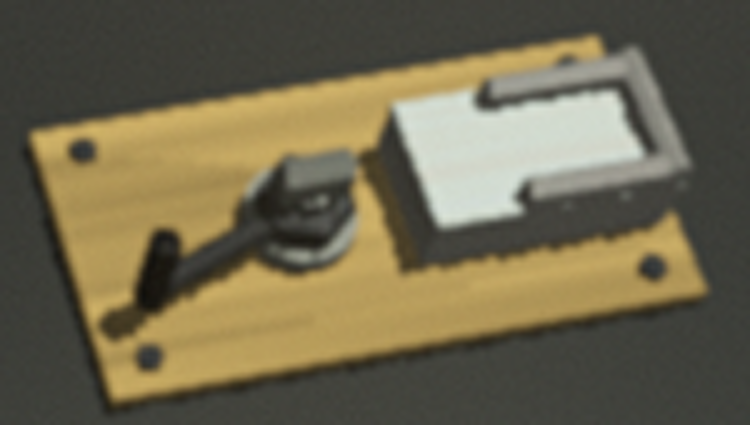

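Crop B confirms it: the left key at top px (330,218) has the narrow jaw, the right one the wide jaw. In crops A and C the lever points away from the pocket, and the head's ridge lies along the block. Now the precise measurements.

Run:
```python
from h import *
for f in('top0.npz','scene0.npz'):
    p,d,K,V=load(f);hsv=cv2.cvtColor(p,cv2.COLOR_RGB2HSV);W=cloud(d,K,V)
    print(f)
    # keys
    pi=p.astype(int);g=((pi.max(2)-pi.min(2))<30)&(pi.mean(2)>85)&(W[...,0]>.4)&(W[...,0]<.7)&(W[...,1]<0)&(W[...,1]>-.4)
    n,l,s,c=cv2.connectedComponentsWithStats(g.astype(np.uint8))
    for i in range(1,n):
        if s[i,4]<100: continue
        v,u=np.nonzero(l==i);P=ray(K,V,np.c_[u,v],.010)
        r=cv2.minAreaRect((P[:,:2]*1000).astype(np.float32));print(' grey',s[i],np.round(r[0],1),np.round(r[1],1),round(r[2],1))
    # grip block black
    k=(W[...,2]>.035)&(W[...,0]>.4)&(W[...,0]<.7)&(W[...,1]<0)&(W[...,1]>-.4)
    n,l,s,c=cv2.connectedComponentsWithStats(k.astype(np.uint8))
    for i in range(1,n):
        if s[i,4]<15: continue
        q=W[l==i];h=np.percentile(q[:,2],85);t=q[q[:,2]>h-.006];r=cv2.minAreaRect((t[:,:2]*1000).astype(np.float32))
        print(' tall',s[i],h.round(4),t.mean(0).round(4),np.round(r[1],1),round(r[2],1))
    # jig plywood
    w=(hsv[...,0]>10)&(hsv[...,0]<30)&(hsv[...,1]>80)&(hsv[...,2]>80)&(W[...,1]>0)&(W[...,0]>.35)&(W[...,0]<.7)&(W[...,1]<.4)
    n,l,s,c=cv2.connectedComponentsWithStats(w.astype(np.uint8));
    i=1+np.argmax(s[1:,4]);v,u=np.nonzero(l==i);P=ray(K,V,np.c_[u,v],.012)
    r=cv2.minAreaRect((P[:,:2]*1000).astype(np.float32));print(' ply',np.round(r[0],1),np.round(r[1],1),round(r[2],2));print(np.round(cv2.boxPoints(r),1))
    # floor white
    w=(pi.mean(2)>165)&(W[...,1]>.1)&(W[...,1]<.4)&(W[...,0]>.4)&(W[...,0]<.7)
    w=w&(W[...,2]>.03)
    v,u=np.nonzero(w);P=ray(K,V,np.c_[u,v],.046);r=cv2.minAreaRect((P[:,:2]*1000).astype(np.float32));print(' floor',len(u),np.median(W[w][:,2]),np.round(r[0],1),np.round(r[1],1),round(r[2],2));print(np.round(cv2.boxPoints(r),1))
    m=(W[...,1]>.1)&(W[...,1]<.42)&(W[...,0]>.4)&(W[...,0]<.7)&(W[...,2]>.054)
    n,l,s,c=cv2.connectedComponentsWithStats(m.astype(np.uint8))
    for i in range(1,n):
        if s[i,4]<8: continue
        q=W[l==i];r=cv2.minAreaRect((q[:,:2]*1000).astype(np.float32));print(' high',s[i],q.mean(0).round(4),q[:,2].max().round(4),np.round(r[0],1),np.round(r[1],1),round(r[2],1))
```

```text
top0.npz
 grey [324 187  25  27 360] [ 597.2 -178.2] [47.9 58. ] 68.7
 grey [373 192  33  65 854] [ 532.  -303.7] [ 61.7 158.7] 76.2
 grey [310 222  24  28 411] [ 507.1 -142. ] [40.5 65.4] 68.4
 tall [323 208  11  18 113] 0.0584 [ 0.546  -0.1577  0.0562] [15.7 35.8] 71.1
 tall [383 215  10  17 114] 0.0587 [ 0.529  -0.3026  0.0567] [16.  35.6] 77.1
 ply [529.4 169.8] [132.9 262.6] 16.06
[[429.2 277.6]
 [501.9  25.3]
 [629.6  62. ]
 [556.9 314.3]]
 floor 717 0.04802805949357118 [512.9 231.2] [59.2 93.6] 15.65
[[471.8 268.3]
 [497.  178.1]
 [554.  194.1]
 [528.7 284.2]]
 high [197 217  13   9  81] [0.5362 0.1407 0.0632] 0.0739 [536.7 141.3] [15.4 30.2] 17.2
 high [139 220  34  32 331] [0.5026 0.2602 0.0604] 0.071 [504.8 255.1] [60.7 70.5] 16.0
scene0.npz
 grey [220 241  48  65 828] [ 531.2 -302.5] [ 59.3 156.6] 75.6
 grey [286 253  50  65 814] [ 550.  -159.2] [ 46.  157.7] 68.2
 tall [238 253  14  20 176] 0.0558 [ 0.5321 -0.3024  0.0538] [17.6 37.9] 77.1
 tall [305 266  14  20 172] 0.056 [ 0.5512 -0.1588  0.0541] [16.8 38.6] 68.7
 ply [529.7 171.1] [132.9 261.7] 16.01
[[429.7 278.5]
 [501.9  27. ]
 [629.6  63.6]
 [557.4 315.2]]
 floor 804 0.04619810146827473 [512.1 231. ] [58.5 94.3] 16.69
[[470.5 267.7]
 [497.6 177.4]
 [553.7 194.2]
 [526.6 284.5]]
 high [492 255  41  31 387] [0.507  0.2594 0.0587] 0.0652 [507.7 254. ] [62.  72.4] 17.4
 high [450 275  16  10 105] [0.5415 0.141  0.0611] 0.0694 [540.  141.6] [17.3 32. ] 17.2
```

Narrow key grip is about (0.5485, -0.1584) with yaw -21.9°. Screw is about (0.538, 0.1418) with jig yaw 16.06°. The sizes match the given ones: ply 132x262, key 157x46, grip 36x16. So the tool turns +132° to grasp, then -52° to seat.

```bash
cat > st.py <<'E'
from workcell import sensors
import numpy as np
from scipy.spatial.transform import Rotation as R
def st():
    o=sensors.get_obs();r=R.from_quat(o['ee_rot']).as_matrix()
    print('t',round(o['clock'],2),'pos',np.round(o['position'],4),'yaw_y',round(np.degrees(np.arctan2(r[1,1],r[0,1])),2),'z',np.round(r[:,2],3),'F',np.round(o['ft_force'],1),'M',np.round(o['torque'],2),'w',round(o['grip_width'],3),'q',np.round(o['joint_pos'],2))
    return o,r
if __name__=='__main__': st()
E
python3 -m jog '[[[0.02,0.03,0],[0,0,0.16],100],[[0.02,0.03,0],[0,0,0.16],100],[[0.02,0.03,0],[0,0,0.16],100],[[0.02,0.03,0],[0,0,0.16],100],[[0.02,0.03,0],[0,0,0.16],100]]' 40
python3 st.py
python3 -m jog '[[[0.02,0.03,0],[0,0,0.18],100],[[0.02,0.03,0],[0,0,0.18],100],[[0.02,0.03,0],[0,0,0.18],100],[[0.02,0.03,0],[0,0,0.18],100],[[0.02,0.03,0],[0,0,0.18],100]]'
python3 st.py
```

```text
clock: 0.72
position: [0.3724, -0.4087, 0.2469]
ee_rot: [0.805, 0.594, -0.002, -0.002]
ft_force: [0.3, 0.1, -0.2]
grip_width: 1.0
t 0.72 pos [ 0.3724 -0.4087  0.2469] yaw_y -17.15 z [-0.005  0.001 -1.   ] F [ 0.3  0.1 -0.2] M [-0.02 -0.05  0.02] w 1.0 q [ 0.98  0.19 -0.27  1.65  0.06  1.32  0.41]
clock: 1.35
position: [0.4743, -0.2529, 0.2454]
ee_rot: [0.453, 0.892, -0.003, -0.002]
ft_force: [-0.2, -0.5, -0.8]
grip_width: 1.001
t 1.35 pos [ 0.4743 -0.2529  0.2454] yaw_y 36.14 z [-0.007 -0.003 -1.   ] F [-0.2 -0.5 -0.8] M [ 0.02 -0.04 -0.01] w 1.001 q [ 0.83  0.18 -0.48  1.68  0.09  1.31  0.96]
```

```bash
python3 -m jog '[[[0.018,0.023,-0.02],[0,0,0.14],100],[[0.018,0.023,-0.02],[0,0,0.14],100],[[0.018,0.023,-0.02],[0,0,0.14],100],[[0.018,0.023,-0.02],[0,0,0.14],100],[[0,0,0],[0,0,0],100]]'
python3 st.py
python3 - <<'E'
from h import *
from workcell import cams
for n in ['scene','top']:
    p,d=cams.camera(n);cv2.imwrite(f'pics/{n}1.png',p[:,:,::-1])
E
```

```text
clock: 1.98
position: [0.5485, -0.1545, 0.162]
ee_rot: [0.176, 0.984, -0.002, -0.002]
ft_force: [-1.0, -0.6, -0.4]
grip_width: 1.001
t 1.98 pos [ 0.5485 -0.1545  0.162 ] yaw_y 69.67 z [-0.005 -0.004 -1.   ] F [-1.  -0.6 -0.4] M [-0.   -0.04  0.03] w 1.001 q [ 0.69  0.34 -0.6   1.69  0.21  1.18  1.25]
```

View pics/scene1.png

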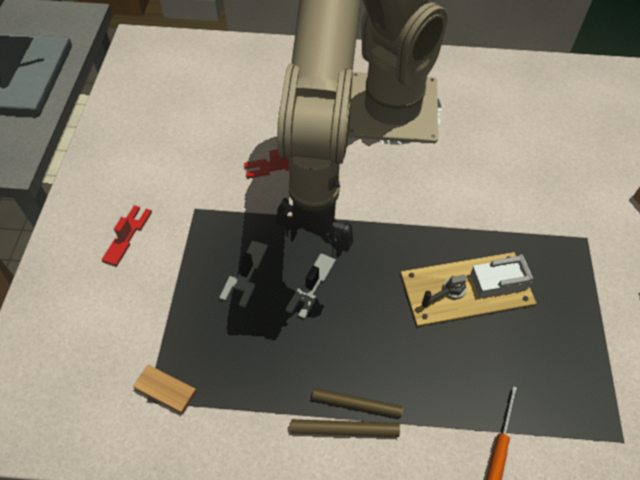

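The scene view shows the gripper above the narrow key at px (312,275), with the wide key clear at (243,270). I correct the small offset and descend.

```bash
python3 -m jog '[[[0,-0.004,-0.04],[0.004,-0.005,-0.027],100],[[0,0,-0.03],[0,0,0],100],[[0,0,-0.025],[0,0,0],100],[[0,0,0],[0,0,0],100]]'
python3 st.py
```

```text
clock: 2.58
position: [0.5478, -0.1684, 0.0698]
ee_rot: [0.2, 0.98, -0.003, 0.004]
ft_force: [0.4, -0.0, 0.3]
grip_width: 1.002
t 2.58 pos [ 0.5478 -0.1684  0.0698] yaw_y 66.89 z [ 0.006 -0.008 -1.   ] F [ 0.4 -0.   0.3] M [ 0.02 -0.   -0.01] w 1.002 q [ 0.68  0.44 -0.56  1.77  0.28  1.    1.18]
```

```bash
python3 -m jog '[[[0.0005,0.010,0],[0.008,0.006,0.02],100],[[0,0,0],[0,0,0],100],[[0,0,0],[0,0,0],100]]';python3 st.py
```

```text
clock: 2.95
position: [0.5499, -0.1591, 0.0736]
ee_rot: [0.191, 0.982, -0.0, 0.002]
ft_force: [0.9, 0.3, 0.6]
grip_width: 0.995
t 2.95 pos [ 0.5499 -0.1591  0.0736] yaw_y 67.97 z [ 0.004 -0.001 -1.   ] F [0.9 0.3 0.6] M [-0.01 -0.01 -0.04] w 0.995 q [ 0.67  0.44 -0.57  1.77  0.28  1.01  1.18]
```

```bash
python3 -m jog '[[[-0.001,0,-0.018],[0.001,0.004,0],100],[[0,0,-0.014],[0,0,0],100],[[0,0,0],[0,0,0],100]]';python3 st.py
```

```text
clock: 3.32
position: [0.5486, -0.1593, 0.0393]
ee_rot: [0.191, 0.982, -0.0, -0.0]
ft_force: [1.0, 0.2, -0.7]
grip_width: 1.0
t 3.33 pos [ 0.5486 -0.1593  0.0393] yaw_y 67.95 z [-0. -0. -1.] F [ 1.   0.2 -0.7] M [ 0.    0.05 -0.01] w 1.0 q [ 0.66  0.49 -0.55  1.79  0.31  0.95  1.16]
```

```bash
python3 -m jog '[[[0,0,0],[0,0,0],0],[[0,0,0],[0,0,0],0],[[0,0,0],[0,0,0],0],[[0,0,0],[0,0,0],0],[[0,0,0],[0,0,0],0]]' 60;python3 st.py;  python3 -m jog '[[[0,0,0],[0,0,0],0],[[0,0,0],[0,0,0],0],[[0,0,0],[0,0,0],0]]';python3 st.py
```

```text
clock: 3.95
position: [0.549, -0.1592, 0.0398]
ee_rot: [0.191, 0.982, -0.0, 0.0]
ft_force: [0.9, -0.1, -3.8]
grip_width: 0.18
t 3.95 pos [ 0.549  -0.1592  0.0398] yaw_y 67.96 z [ 0.001 -0.    -1.   ] F [ 0.9 -0.1 -3.8] M [-0.   -0.14 -0.01] w 0.18 q [ 0.66  0.49 -0.55  1.79  0.31  0.95  1.16]
clock: 4.32
position: [0.5491, -0.1591, 0.0398]
ee_rot: [0.191, 0.982, -0.0, 0.0]
ft_force: [-0.1, 0.3, -1.4]
grip_width: 0.175
t 4.33 pos [ 0.5491 -0.1591  0.0398] yaw_y 67.97 z [ 0.001 -0.    -1.   ] F [-0.1  0.3 -1.4] M [-0.01 -0.08  0.04] w 0.175 q [ 0.66  0.49 -0.55  1.79  0.31  0.95  1.16]
```

```bash
python3 -m jog '[[[0,0,0.025],[0,0,0],0],[[0,0,0.03],[0,0,0],0],[[0,0,0.035],[0,0,0],0],[[0,0,0.03],[0,0,0],0],[[0,0,0],[0,0,0],0]]';python3 st.py;  python3 -m jog '[[[0,0.04,0.01],[0,0,-0.13],0],[[0,0.05,0.01],[0,0,-0.13],0],[[-0.005,0.05,0],[0,0,-0.13],0],[[-0.005,0.05,0],[0,0,-0.13],0],[[-0.005,0.05,0],[0,0,-0.13],0]]';python3 st.py
```

```text
clock: 4.95
position: [0.5451, -0.1587, 0.1591]
ee_rot: [0.191, 0.982, 0.0, -0.004]
ft_force: [-0.1, 0.3, -6.0]
grip_width: 0.177
t 4.95 pos [ 0.5451 -0.1587  0.1591] yaw_y 67.96 z [-0.008  0.002 -1.   ] F [-0.1  0.3 -6. ] M [-0.1  -0.15  0.  ] w 0.177 q [ 0.7   0.34 -0.6   1.7   0.21  1.17  1.24]
clock: 5.58
position: [0.5243, 0.0816, 0.169]
ee_rot: [0.508, 0.861, -0.0, -0.01]
ft_force: [1.0, -0.1, -5.1]
grip_width: 0.179
t 5.58 pos [0.5243 0.0816 0.169 ] yaw_y 28.98 z [-0.017  0.01  -1.   ] F [ 1.  -0.1 -5.1] M [-0.01 -0.08 -0.02] w 0.179 q [ 0.34  0.26 -0.65  1.77  0.16  1.17  0.15]
```

```bash
python3 -m jog '[[[0,0.05,0],[-0.005,-0.008,-0.1],0],[[0,0.04,0],[-0.005,-0.008,-0.08],0],[[-0.002,0.02,0],[0,0,-0.02],0],[[0,0,0],[0,0,0],0]]';python3 st.py;  python3 -m jog '[[[0,0,0],[0,0,0],0],[[0,0,0],[0,0,0],0]]';python3 st.py
python3 - <<'E'
from h import *
from workcell import cams
for n in ['scene','top']:
    p,d=cams.camera(n);cv2.imwrite(f'pics/{n}2.png',p[:,:,::-1]);m=cams.camera_model(n)
    np.savez(f'{n}2.npz',p=p,d=d,K=m['intrinsics'],V=m['view'])
    if n=='scene': cv2.imwrite('pics/c2.png',cv2.resize(p[170:330,390:590],None,fx=3.7,fy=3.7,interpolation=2)[:,:,::-1])
E
```

```text
clock: 6.08
position: [0.5163, 0.1984, 0.1605]
ee_rot: [0.592, 0.806, -0.003, -0.004]
ft_force: [-0.3, -0.4, -5.2]
grip_width: 0.179
t 6.08 pos [0.5163 0.1984 0.1605] yaw_y 17.44 z [-0.01  0.   -1.  ] F [-0.3 -0.4 -5.2] M [-0.01 -0.08  0.03] w 0.179 q [ 0.12  0.32 -0.67  1.73  0.21  1.17 -0.3 ]
clock: 6.32
position: [0.5159, 0.1961, 0.1582]
ee_rot: [0.592, 0.806, -0.005, -0.005]
ft_force: [-0.1, 0.5, -4.6]
grip_width: 0.175
t 6.33 pos [0.5159 0.1961 0.1582] yaw_y 17.37 z [-0.013 -0.002 -1.   ] F [-0.1  0.5 -4.6] M [-0.02 -0.04  0.01] w 0.175 q [ 0.13  0.33 -0.67  1.73  0.21  1.17 -0.3 ]
```

View pics/c2.png

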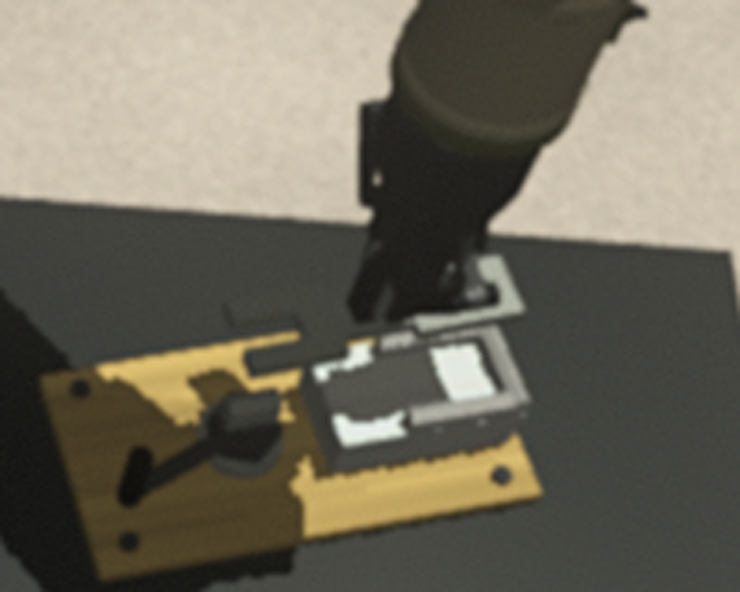

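View pics/top2.png

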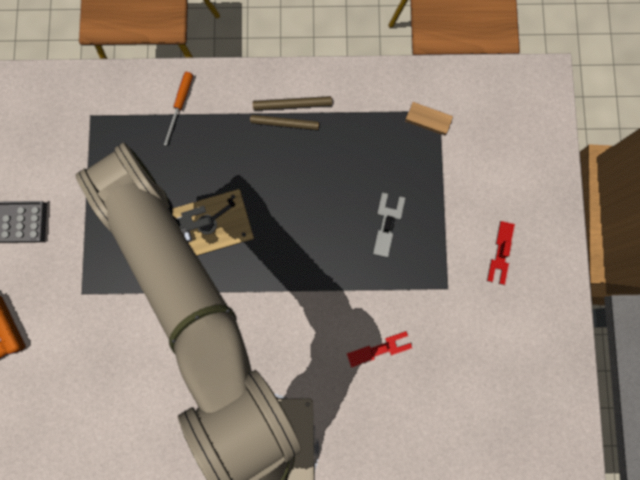

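The picture shows the key held over the pocket, its heel back edge at about px (524,239)-(532,254), with the wide key untouched. I align and check the held key's position.

```bash
python3 -m jog '[[[0.0045,0.007,-0.015],[0.002,-0.013,-0.023],0],[[0,0,0],[0,0,0],0],[[0,0,0],[0,0,0],0]]';python3 st.py
cat > heel.py <<'E'
from h import *
from st import st
from workcell import cams
import sys
o,r=st()
p,d=cams.camera('scene');m=cams.camera_model('scene');K,V=m['intrinsics'],m['view']
np.savez('scn.npz',p=p,d=d,K=K,V=V)
s=np.array([.538,.1418]);ex=np.array([.961,.2765]);ey=np.array([-.2765,.961])
z=o['position'][2]-.0298
W=cloud(d,K,V);J=np.stack([(W[...,:2]-s)@ex,(W[...,:2]-s)@ey,W[...,2]],-1)
pi=p.astype(int)
mk=(abs(J[...,2]-z)<.012)&(abs(J[...,0])<.06)&(J[...,1]>.0)&(J[...,1]<.2)&((pi.max(2)-pi.min(2))<40)&(pi.mean(2)>90)
n,l,ss,c=cv2.connectedComponentsWithStats(mk.astype(np.uint8));
for i in range(1,n):
    if ss[i,4]<30: continue
    v,u=np.nonzero(l==i);P=ray(K,V,np.c_[u,v],z)[:,:2]
    jj=np.c_[(P-s)@ex,(P-s)@ey]*1000
    rr=cv2.minAreaRect(jj.astype(np.float32));print(ss[i],'depth z',np.median(W[l==i][:,2]).round(4),'expected',z.round(4),'jig rect',np.round(rr[0],1),np.round(rr[1],1),round(rr[2],1));print(np.round(cv2.boxPoints(rr),1).tolist())
q=(o['position'][:2]-s);print('tcp in jig mm',q@ex*1000,q@ey*1000)
cv2.imwrite(sys.argv[1],cv2.resize(p[170:330,390:590],None,fx=3.7,fy=3.7,interpolation=2)[:,:,::-1])
E
python3 heel.py pics/c3.png
```

```text
clock: 6.8
position: [0.5215, 0.2013, 0.1441]
ee_rot: [0.603, 0.798, 0.0, 0.001]
ft_force: [0.5, 0.0, -5.2]
grip_width: 0.177
t 6.8 pos [0.5215 0.2013 0.1441] yaw_y 15.87 z [ 0.001  0.    -1.   ] F [ 0.5  0.  -5.2] M [-0.01  0.01  0.03] w 0.177 q [ 0.11  0.35 -0.66  1.74  0.23  1.13 -0.35]
t 6.8 pos [0.5215 0.2013 0.1441] yaw_y 15.87 z [ 0.001  0.    -1.   ] F [ 0.5  0.  -5.2] M [-0.01  0.01  0.03] w 0.177 q [ 0.11  0.35 -0.66  1.74  0.23  1.13 -0.35]
[502 247  30  21 192] depth z 0.1143 expected 0.1143 jig rect [  6.4 108.5] [35.9 64.1] 12.2
[[-17.899999618530273, 136.0], [-4.400000095367432, 73.4000015258789], [30.700000762939453, 81.0], [17.200000762939453, 143.60000610351562]]
tcp in jig mm 0.6217836527895628 61.718853856661696
```

View pics/c3.png

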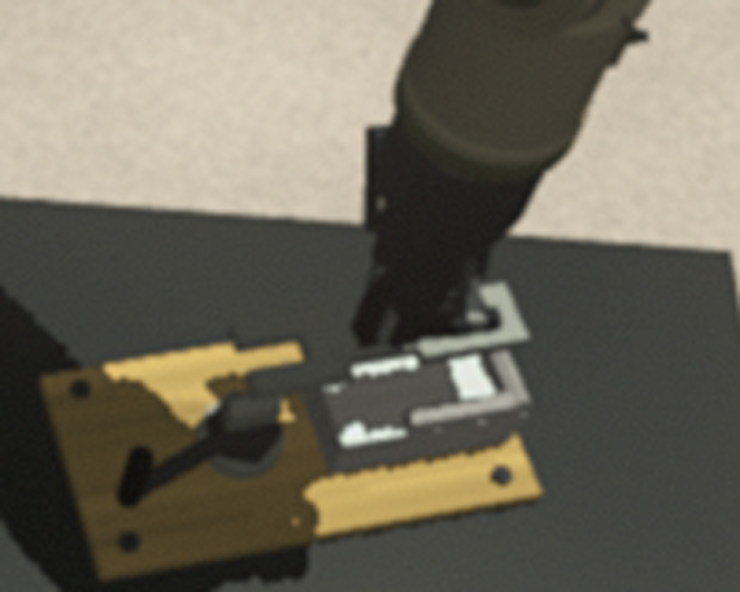

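Run:
```python
from h import *
p,d,K,V=load('scn.npz')
s=np.array([.538,.1418]);ex=np.array([.961,.2765]);ey=np.array([-.2765,.961])
f=lambda uv,z:[(lambda P:np.c_[(P-s)@ex,(P-s)@ey]*1000)(ray(K,V,uv,z)[:,:2]).round(1).tolist()]
print(f([[526.5,246.3],[533,261.4],[503.5,265.5]],.1143))
g=p.astype(int).mean(2)
print(g[240:272:1,505:540].astype(int).tolist().__str__().replace('], [','\n'))
```

```text
[[[-16.1, 139.6], [20.2, 139.1], [18.0, 77.8]]]
[[27, 27, 29, 25, 28, 31, 26, 29, 30, 29, 33, 34, 37, 35, 29, 27, 36, 52, 61, 62, 61, 62, 63, 62, 62, 61, 60, 62, 62, 62, 62, 60, 62, 63, 61
27, 26, 29, 29, 29, 27, 29, 28, 30, 29, 34, 40, 37, 37, 33, 30, 38, 53, 61, 62, 62, 62, 61, 61, 62, 61, 63, 62, 63, 61, 60, 61, 61, 60, 63
27, 28, 28, 26, 28, 26, 29, 27, 28, 31, 34, 38, 43, 37, 31, 32, 42, 54, 60, 61, 60, 63, 62, 61, 60, 60, 62, 62, 63, 62, 61, 61, 63, 63, 61
25, 27, 26, 27, 28, 27, 29, 28, 29, 30, 36, 39, 40, 37, 32, 32, 48, 59, 62, 61, 61, 60, 60, 61, 61, 63, 60, 61, 62, 62, 62, 62, 61, 64, 62
27, 27, 29, 26, 28, 27, 27, 29, 29, 30, 37, 42, 43, 45, 41, 41, 51, 59, 61, 59, 59, 61, 61, 63, 61, 63, 62, 62, 62, 61, 63, 62, 61, 62, 62
27, 28, 25, 28, 27, 26, 29, 30, 29, 31, 35, 44, 54, 64, 55, 50, 56, 62, 65, 69, 72, 67, 62, 61, 61, 61, 64, 60, 61, 63, 61, 61, 63, 63, 61
28, 27, 30, 27, 27, 28, 26, 29, 27, 34, 38, 45, 62, 75, 72, 75, 84, 91, 99, 110, 118, 101, 69, 59, 60, 64, 63, 60, 62, 61, 62, 62, 63, 62, 62
28, 28, 28, 27, 27, 27, 27, 33, 32, 36, 37, 44, 62, 77, 96, 118, 135, 142,
[... 3009 characters left out ...]
 75, 110, 136, 144, 152, 148, 115, 73, 60, 62, 64, 62, 63, 64, 63, 61, 63, 64
65, 69, 72, 75, 74, 89, 147, 208, 228, 229, 228, 230, 233, 229, 185, 108, 64, 62, 92, 127, 142, 148, 156, 137, 92, 64, 61, 62, 64, 62, 64, 63, 65, 63, 63
78, 81, 83, 81, 80, 80, 118, 194, 230, 231, 229, 228, 230, 229, 206, 146, 81, 59, 77, 117, 139, 145, 156, 157, 117, 76, 59, 62, 64, 63, 63, 64, 63, 63, 64
81, 82, 81, 80, 82, 76, 105, 189, 230, 231, 228, 228, 229, 230, 225, 179, 104, 60, 61, 100, 132, 145, 155, 164, 142, 91, 64, 62, 64, 66, 61, 64, 63, 65, 63
82, 83, 83, 84, 82, 76, 105, 184, 227, 230, 229, 228, 228, 229, 228, 205, 151, 89, 57, 77, 116, 139, 149, 159, 152, 112, 72, 60, 63, 63, 63, 65, 63, 63, 65]]
```

```bash
python3 -m jog '[[[-0.001,0.0005,-0.016],[0,-0.001,0.003],0],[[0,0,-0.013],[0,0,0],0],[[0,0,0],[0,0,0],0],[[0,0,0],[0,0,0],0]]'
python3 heel.py pics/c4.png
```

```text
clock: 7.35
position: [0.5202, 0.2013, 0.113]
ee_rot: [0.601, 0.799, 0.0, 0.001]
ft_force: [0.2, 0.3, -5.5]
grip_width: 0.178
t 7.35 pos [0.5202 0.2013 0.113 ] yaw_y 16.05 z [ 0.002 -0.    -1.   ] F [ 0.2  0.3 -5.5] M [ 0.01 -0.01 -0.03] w 0.178 q [ 0.1   0.38 -0.65  1.77  0.26  1.08 -0.37]
[498 255  30  19 176] depth z 0.0834 expected 0.0832 jig rect [ 11.1 113.6] [36.1 66.3] 30.2
[[-21.200000762939453, 133.1999969482422], [12.100000381469727, 75.9000015258789], [43.400001525878906, 94.0999984741211], [10.0, 151.39999389648438]]
tcp in jig mm -0.6220432373927872 62.0486612902413
```

View pics/c4.png

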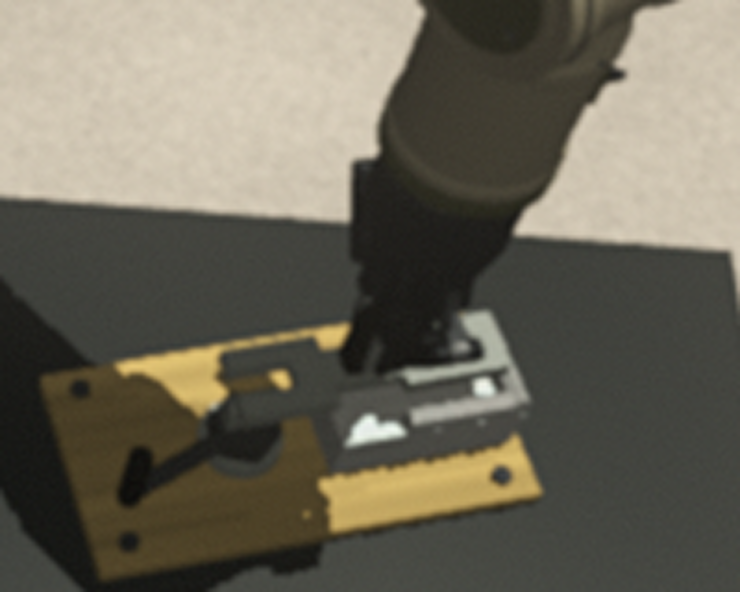

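The key is now just above the pocket, with the jaw straddling the head at px (460,270). I descend carefully, watching the force.

```bash
python3 -m jog '[[[0.0004,0.0005,-0.007],[0,-0.002,0],0],[[0,0,0],[0,0,0],0]]';python3 st.py; python3 -m jog '[[[0,0,-0.006],[0,0,0],0],[[0,0,0],[0,0,0],0]]';python3 st.py
```

```text
clock: 7.65
position: [0.5209, 0.2018, 0.1059]
ee_rot: [0.601, 0.799, 0.001, 0.002]
ft_force: [-0.5, 0.2, -5.1]
grip_width: 0.178
t 7.65 pos [0.5209 0.2018 0.1059] yaw_y 16.05 z [ 0.005 -0.    -1.   ] F [-0.5  0.2 -5.1] M [-0.02  0.04  0.03] w 0.178 q [ 0.09  0.39 -0.65  1.78  0.27  1.06 -0.37]
clock: 7.9
position: [0.521, 0.2018, 0.0995]
ee_rot: [0.602, 0.799, 0.001, 0.002]
ft_force: [-0.1, 0.0, -4.8]
grip_width: 0.181
t 7.9 pos [0.521  0.2018 0.0995] yaw_y 16.04 z [ 0.005 -0.    -1.   ] F [-0.1  0.  -4.8] M [ 0.    0.03 -0.02] w 0.181 q [ 0.09  0.4  -0.65  1.78  0.28  1.05 -0.38]
```

```bash
python3 -m jog '[[[-0.0003,0,-0.004],[0,0.005,0],0],[[0,0,0],[0,0,0],0]]';python3 st.py; python3 -m jog '[[[0,0,-0.004],[0,0,0],0],[[0,0,0],[0,0,0],0]]';python3 st.py
```

```text
clock: 8.15
position: [0.5207, 0.2019, 0.0954]
ee_rot: [0.602, 0.799, -0.0, -0.0]
ft_force: [-0.1, -0.1, -6.6]
grip_width: 0.175
t 8.15 pos [0.5207 0.2019 0.0954] yaw_y 16.04 z [-0. -0. -1.] F [-0.1 -0.1 -6.6] M [ 0.01  0.02 -0.01] w 0.175 q [ 0.09  0.4  -0.65  1.78  0.28  1.05 -0.38]
clock: 8.4
position: [0.5207, 0.2018, 0.0911]
ee_rot: [0.602, 0.799, -0.0, -0.0]
ft_force: [0.1, 0.0, -6.0]
grip_width: 0.18
t 8.4 pos [0.5207 0.2018 0.0911] yaw_y 16.04 z [-0. -0. -1.] F [ 0.1  0.  -6. ] M [-0.02 -0.03  0.02] w 0.18 q [ 0.09  0.41 -0.64  1.79  0.28  1.04 -0.38]
```

```bash
python3 -m jog '[[[0,0,-0.004],[0,0,0],0],[[0,0,0],[0,0,0],0]]';python3 st.py; python3 -m jog '[[[0,0,-0.002],[0,0,0],0],[[0,0,0],[0,0,0],0]]';python3 st.py; python3 heel.py pics/c5.png
```

```text
clock: 8.65
position: [0.5207, 0.2018, 0.0868]
ee_rot: [0.602, 0.799, -0.0, -0.0]
ft_force: [-0.1, 0.6, -5.2]
grip_width: 0.179
t 8.65 pos [0.5207 0.2018 0.0868] yaw_y 16.04 z [-0. -0. -1.] F [-0.1  0.6 -5.2] M [0.04 0.03 0.01] w 0.179 q [ 0.09  0.42 -0.64  1.79  0.29  1.03 -0.38]
clock: 8.9
position: [0.5211, 0.202, 0.0859]
ee_rot: [0.602, 0.799, 0.0, 0.0]
ft_force: [-0.8, 0.7, -6.0]
grip_width: 0.176
t 8.9 pos [0.5211 0.202  0.0859] yaw_y 16.03 z [ 0.001 -0.    -1.   ] F [-0.8  0.7 -6. ] M [-0.01  0.16 -0.05] w 0.176 q [ 0.08  0.42 -0.64  1.79  0.29  1.03 -0.39]
t 8.9 pos [0.5211 0.202  0.0859] yaw_y 16.03 z [ 0.001 -0.    -1.   ] F [-0.8  0.7 -6. ] M [-0.01  0.16 -0.05] w 0.176 q [ 0.08  0.42 -0.64  1.79  0.29  1.03 -0.39]
[495 255  37  30 457] depth z 0.0575 expected 0.0561 jig rect [ 11.2 125.5] [54.2 88. ] 35.6
[[-36.400001525878906, 145.5], [14.699999809265137, 73.9000015258789], [58.900001525878906, 105.5], [7.699999809265137, 177.10000610351562]]
[486 280  14  10  79] depth z 0.0473 expected 0.0561 jig rect [26.2 65.4] [28.2 21.1] 79.0
[[13.199999809265137, 53.599998474121094], [33.900001525878906, 49.599998474121094], [39.29999923706055, 77.19999694824219], [18.600000381469727, 81.30000305175781]]
tcp in jig mm 0.396231322642971 62.56874572824086
```

View pics/c5.png

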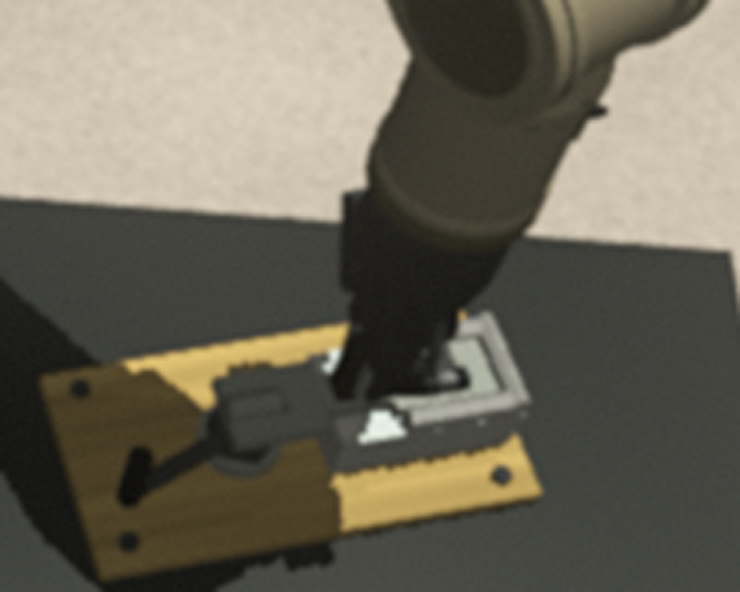

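The key lies in the pocket, with the jaw around the head at px (460,278). TCP z is 0.0859 against 0.0858 expected for seated, so I release.

```bash
python3 -m jog '[[[0,0,-0.001],[0,0,0],0],[[0,0,0],[0,0,0],70],[[0,0,0],[0,0,0],70],[[0,0,0],[0,0,0],70],[[0,0,0],[0,0,0],70]]';python3 st.py; python3 -m jog '[[[0,0,0.02],[0,0,0],70],[[0,0,0.03],[0,0,0],70],[[0,0,0.03],[0,0,0],70],[[0,0,0.03],[0,0,0],70],[[0,0,0.03],[0,0,0],70]]';python3 st.py
```

```text
clock: 9.57
position: [0.5226, 0.2027, 0.0869]
ee_rot: [0.602, 0.799, 0.002, 0.001]
ft_force: [0.2, -1.5, 0.9]
grip_width: 0.704
t 9.57 pos [0.5226 0.2027 0.0869] yaw_y 16.02 z [ 0.004  0.001 -1.   ] F [ 0.2 -1.5  0.9] M [ 0.02 -0.01  0.05] w 0.704 q [ 0.08  0.42 -0.64  1.79  0.29  1.03 -0.39]
clock: 10.2
position: [0.5214, 0.2031, 0.2349]
ee_rot: [0.601, 0.799, 0.002, 0.001]
ft_force: [-0.1, -0.4, 0.2]
grip_width: 0.699
t 10.2 pos [0.5214 0.2031 0.2349] yaw_y 16.11 z [ 0.003  0.001 -1.   ] F [-0.1 -0.4  0.2] M [ 0.    0.01 -0.06] w 0.699 q [ 0.13  0.26 -0.69  1.63  0.17  1.3  -0.3 ]
```

Released without disturbance. I move aside, check the seating and measure the lever post.

```bash
python3 -m jog '[[[-0.05,-0.05,0],[0,0,0.1],40],[[-0.05,-0.05,0],[0,0,0.1],40],[[-0.04,-0.05,0],[0,0,0.1],40],[[-0.0,-0.05,0],[0,0,0.1],40],[[0,-0.05,0],[0,0,0.1],40]]';python3 st.py
cat > look.py <<'E'
from h import *
from workcell import cams
import sys
s=np.array([.538,.1418]);ex=np.array([.961,.2765]);ey=np.array([-.2765,.961])
ims=[]
for n in ['top','scene']:
    p,d=cams.camera(n);m=cams.camera_model(n);K,V=m['intrinsics'],m['view']
    np.savez(f'{n}L.npz',p=p,d=d,K=K,V=V)
    W=cloud(d,K,V);J=np.stack([(W[...,:2]-s)@ex*1000,(W[...,:2]-s)@ey*1000,W[...,2]*1000],-1)
    # post: tall points at radius 65..95 on -y side
    r=np.hypot(J[...,0],J[...,1]);mk=(r>62)&(r<98)&(J[...,2]>40)&(J[...,2]<85)&(J[...,1]<10)
    t=J[mk];
    if len(t):
        c=np.median(t[t[:,2]>np.percentile(t[:,2],50)],0);print(n,'post',len(t),c.round(1),'ang',np.arctan2(c[1],c[0]).round(3),'locknut',(-.821-np.arctan2(c[1],c[0])).round(3))
        v,u=np.nonzero(mk);print('  px',u.mean(),v.mean())
    h=(abs(J[...,0])<14)&(J[...,1]>98)&(J[...,1]<134);t=J[h]
    A=np.c_[t[:,:2],np.ones(len(t))];co=np.linalg.lstsq(A,t[:,2],rcond=None)[0];print(' heel top z',np.median(t[:,2]),'tilt',co[:2].round(4))
    g=(abs(J[...,0])<30)&(J[...,1]>35)&(J[...,1]<95)&(J[...,2]>90);t=J[g];print(' grip top',len(t),t.mean(0).round(1) if len(t) else '')
    w=p[175:270,120:265] if n=='top' else p[240:335,395:545]
    ims.append(cv2.resize(w,(750,int(w.shape[0]*750/w.shape[1])),interpolation=2)[:290*2])
for i,im in enumerate(ims): cv2.imwrite(sys.argv[1]+f'{i}.png',im[:,:,::-1])
E
python3 look.py pics/L1_
```

```text
clock: 10.82
position: [0.3894, -0.0358, 0.2439]
ee_rot: [0.374, 0.928, 0.006, 0.005]
ft_force: [0.7, 0.5, -0.4]
grip_width: 0.402
t 10.82 pos [ 0.3894 -0.0358  0.2439] yaw_y 46.13 z [ 0.014  0.008 -1.   ] F [ 0.7  0.5 -0.4] M [-0.03 -0.09 -0.05] w 0.402 q [ 0.49 -0.19 -0.44  2.02 -0.09  1.28  0.88]
top post 48 [ 25.5 -74.8  72.9] ang -1.242 locknut 0.421
  px 229.91666666666666 202.04166666666666
 heel top z 57.501941435992094 tilt [ 0.0115 -0.0067]
 grip top 127 [ -1.   62.6 100.5]
scene post 86 [ 30.9 -77.1  71.2] ang -1.189 locknut 0.368
  px 425.98837209302326 297.33720930232556
 heel top z 56.38774542046854 tilt [ 0.0132 -0.0284]
 grip top 165 [ 4.  61.1 98.6]
```

View pics/L1_0.png

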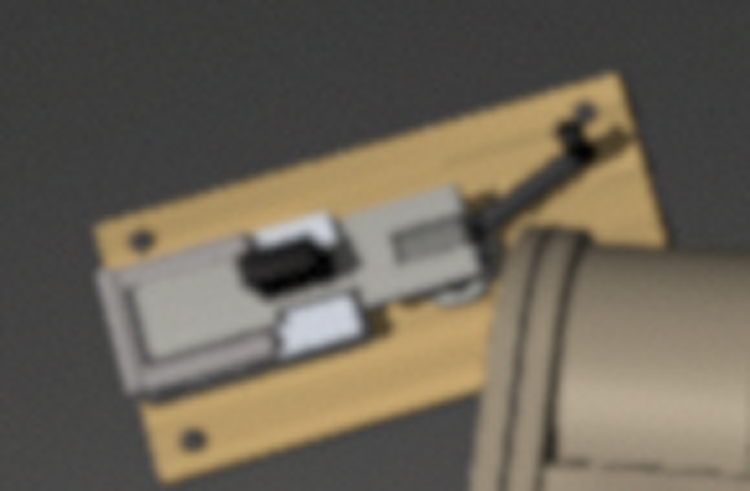

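View pics/L1_1.png

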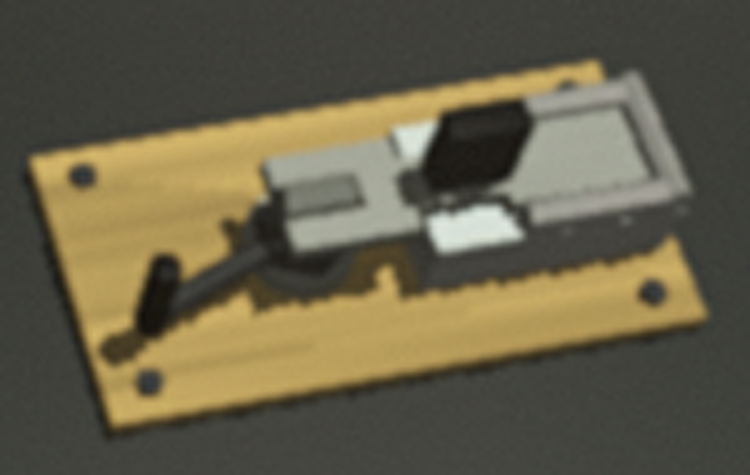

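The key sits fully in the pocket: the heel is flush between the walls in both views, with the jaw around the head at top crop (430,240). Heel top is 56-57 mm against 56 expected. The post is at jig (28,-75), which gives a locknut of about 0.39. I straddle the post with the jaws open tangentially.

```bash
python3 -m jog '[[[0.04,0.023,-0.015],[0,0,-0.03],40],[[0.045,0.025,-0.02],[0,0,-0.03],40],[[0.045,0.025,-0.02],[0,0,-0.03],40],[[0.04,0.022,-0.02],[0,0,-0.03],40],[[0.02,0.012,-0.02],[0,0,-0.03],40]]';python3 st.py; python3 -m jog '[[[0,0,0],[0,0,0],40],[[0,0,0],[0,0,0],40]]'; python3 st.py
```

```text
clock: 11.55
position: [0.5868, 0.0726, 0.1548]
ee_rot: [0.45, 0.893, 0.008, 0.011]
ft_force: [-0.4, -0.3, 0.4]
grip_width: 0.398
t 11.55 pos [0.5868 0.0726 0.1548] yaw_y 36.52 z [ 0.027  0.005 -1.   ] F [-0.4 -0.3  0.4] M [0.   0.09 0.02] w 0.398 q [ 0.27  0.37 -0.57  1.67  0.22  1.14  0.28]
clock: 11.8
position: [0.5869, 0.075, 0.1552]
ee_rot: [0.449, 0.893, 0.009, 0.01]
ft_force: [-0.5, 0.1, -0.6]
grip_width: 0.397
t 11.8 pos [0.5869 0.075  0.1552] yaw_y 36.64 z [ 0.026  0.008 -1.   ] F [-0.5  0.1 -0.6] M [-0.02  0.06 -0.02] w 0.397 q [ 0.26  0.37 -0.57  1.67  0.21  1.14  0.28]
```

```bash
python3 -m jog '[[[-0.001,0.0025,-0.03],[-0.008,0.026,0],40],[[0,0,0],[0,0,0],40],[[0,0,0],[0,0,0],40]]'; python3 st.py;python3 look.py pics/L2_
```

```text
clock: 12.18
position: [0.5867, 0.0764, 0.13]
ee_rot: [0.45, 0.893, 0.001, 0.003]
ft_force: [0.1, -0.1, -0.0]
grip_width: 0.397
t 12.18 pos [0.5867 0.0764 0.13  ] yaw_y 36.56 z [ 0.006 -0.001 -1.   ] F [ 0.1 -0.1 -0. ] M [-0.    0.01 -0.  ] w 0.397 q [ 0.24  0.41 -0.56  1.67  0.24  1.12  0.26]
 heel top z 57.585468221087574 tilt [0.0159 0.0215]
 grip top 124 [ -0.8  62.6 100.8]
scene post 85 [ 30.2 -77.4  71.4] ang -1.199 locknut 0.378
  px 426.05882352941177 297.2352941176471
 heel top z 56.113235364376436 tilt [-0.0272  0.0179]
 grip top 164 [ 4.  61.1 98.8]
```

View pics/L2_1.png

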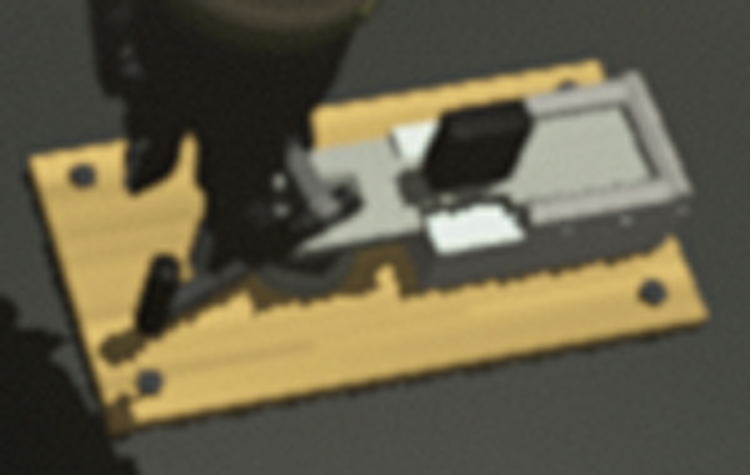

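```bash
python3 -m jog '[[[-0.001,0.001,-0.02],[0,0.006,0],40],[[0,0,-0.02],[0,0,0],40],[[0,0,0],[0,0,0],40]]'; python3 st.py; python3 -m jog '[[[0,0,-0.015],[0,0,0],40],[[0,0,-0.01],[0,0,0],40],[[0,0,0],[0,0,0],40]]'; python3 st.py;python3 look.py pics/L3_
```

```text
clock: 12.65
position: [0.5853, 0.0769, 0.0872]
ee_rot: [0.45, 0.893, -0.001, -0.0]
ft_force: [-0.6, -0.3, 0.2]
grip_width: 0.399
t 12.65 pos [0.5853 0.0769 0.0872] yaw_y 36.52 z [-0.001 -0.001 -1.   ] F [-0.6 -0.3  0.2] M [ 0.02 -0.01 -0.07] w 0.399 q [ 0.23  0.46 -0.54  1.71  0.27  1.05  0.23]
clock: 13.02
position: [0.5851, 0.077, 0.06]
ee_rot: [0.45, 0.893, -0.001, -0.0]
ft_force: [0.5, -0.5, 0.2]
grip_width: 0.399
t 13.03 pos [0.5851 0.077  0.06  ] yaw_y 36.53 z [-0.001 -0.001 -1.   ] F [ 0.5 -0.5  0.2] M [-0.03  0.03 -0.06] w 0.399 q [ 0.22  0.49 -0.53  1.73  0.29  1.    0.22]
 heel top z 57.68025540246023 tilt [ 0.0164 -0.0058]
 grip top 125 [ -0.8  62.8 100.5]
scene post 243 [ 24.1 -79.6  72.6] ang -1.277 locknut 0.456
  px 424.5061728395062 296.12757201646093
 heel top z 56.289635874682055 tilt [0.0076 0.01  ]
 grip top 162 [ 4.  60.7 98.9]
```

View pics/L3_1.png

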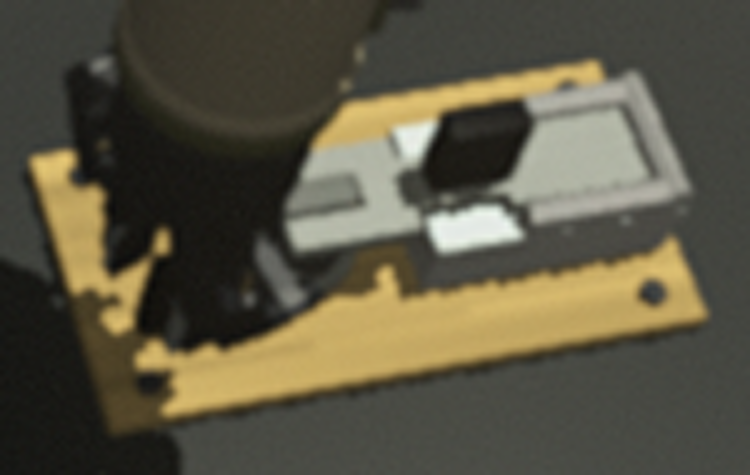

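```bash
cat > arc.py <<'E'
import numpy as np,sys
from st import st
o,r=st();s=np.array([.538,.1418]);q=o['position'][:2]-s;a=np.arctan2(q[1],q[0]);print('r',np.hypot(*q)*1000,'psi',a.round(3),'lock if centred',(-.821-(a-.2803)).round(3),'force tangential cw',(o['ft_force'][:2]@[np.sin(a),-np.cos(a)]).round(2))
for i in range(5):
    b=a-.11;print('d',np.round(.08*np.array([np.cos(b)-np.cos(a),np.sin(b)-np.sin(a)]) ,4),'psi',b.round(3));a=b
E
python3 -m jog '[[[0,0,0],[0,0,0],24],[[0,0,0],[0,0,0],24]]' 20; python3 arc.py
```

```text
clock: 13.38
position: [0.5862, 0.0772, 0.0619]
ee_rot: [0.45, 0.893, -0.0, 0.001]
ft_force: [0.4, 0.1, -0.2]
grip_width: 0.243
t 13.38 pos [0.5862 0.0772 0.0619] yaw_y 36.53 z [ 0.001 -0.001 -1.   ] F [ 0.4  0.1 -0.2] M [ 0.06 -0.01  0.01] w 0.243 q [ 0.22  0.49 -0.53  1.72  0.29  1.01  0.22]
r 80.58172520325506 psi -0.93 lock if centred 0.39 force tangential cw -0.37
d [-0.0073 -0.0049] psi -1.04
d [-0.0078 -0.004 ] psi -1.15
d [-0.0082 -0.0031] psi -1.26
d [-0.0085 -0.0022] psi -1.37
d [-0.0087 -0.0013] psi -1.48
```

```bash
python3 -m jog '[[[-0.0073,-0.0049,-0.001],[0,0,-0.11],24],[[-0.0078,-0.004,0],[0,0,-0.11],24],[[0,0,0],[0,0,0],24]]'; python3 arc.py;python3 look.py pics/L4_
```

```text
clock: 13.75
position: [0.5723, 0.0691, 0.0622]
ee_rot: [0.547, 0.837, 0.001, 0.002]
ft_force: [1.0, 0.5, -0.5]
grip_width: 0.242
t 13.75 pos [0.5723 0.0691 0.0622] yaw_y 23.66 z [ 0.005  0.    -1.   ] F [ 1.   0.5 -0.5] M [ 0.01 -0.07 -0.  ] w 0.242 q [ 0.21  0.45 -0.5   1.77  0.25  0.98  0.03]
r 80.39739677913941 psi -1.13 lock if centred 0.589 force tangential cw -1.14
d [-0.0081 -0.0033] psi -1.24
d [-0.0085 -0.0024] psi -1.35
d [-0.0087 -0.0015] psi -1.46
d [-0.0088 -0.0005] psi -1.57
d [-0.0088  0.0005] psi -1.68
 heel top z 58.251696309127055 tilt [-0.0387 -0.0157]
 grip top 121 [ -1.   63.3 100.7]
scene post 133 [  6.1 -87.9  71.3] ang -1.501 locknut 0.68
  px 419.5187969924812 291.09774436090225
 heel top z 56.169106241875106 tilt [0.0047 0.022 ]
 grip top 167 [ 3.8 60.9 98.6]
```

View pics/L4_1.png

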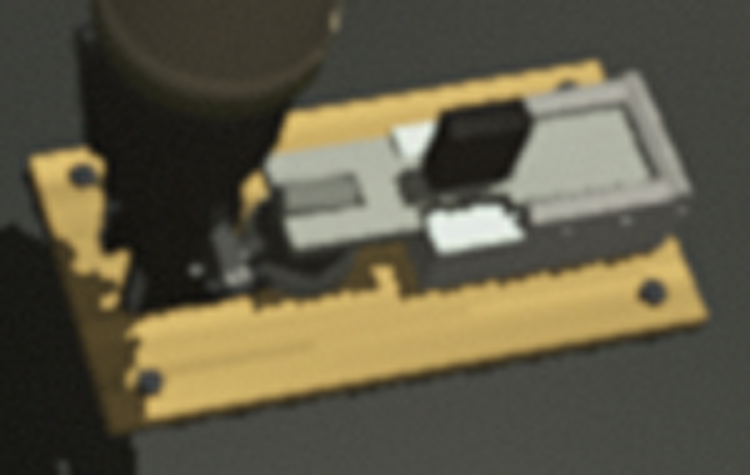

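The post has moved with the jaws (it is no longer at its old spot, crop (155,290)) and the key is unmoved. I carry on along the arc.

```bash
python3 -m jog '[[[-0.0081,-0.0033,-0.001],[0,0.004,-0.11],24],[[-0.0085,-0.0024,0],[0,0,-0.11],24],[[-0.0087,-0.0015,0],[0,0,-0.11],24],[[0,0,0],[0,0,0],24]]'; python3 arc.py
```

```text
clock: 14.35
position: [0.5509, 0.063, 0.0628]
ee_rot: [0.676, 0.737, 0.003, 0.003]
ft_force: [-0.2, 0.1, -0.8]
grip_width: 0.238
t 14.35 pos [0.5509 0.063  0.0628] yaw_y 4.88 z [ 0.008  0.001 -1.   ] F [-0.2  0.1 -0.8] M [ 0.03 -0.02 -0.01] w 0.238 q [ 0.18  0.4  -0.45  1.83  0.21  0.95 -0.27]
r 79.8854251424094 psi -1.409 lock if centred 0.868 force tangential cw 0.14
d [-0.0087 -0.0009] psi -1.519
d [-0.0088  0.    ] psi -1.629
d [-0.0087  0.001 ] psi -1.739
d [-0.0086  0.0019] psi -1.849
d [-0.0083  0.0029] psi -1.959
```

```bash
python3 -m jog '[[[-0.0087,-0.0009,-0.001],[-0.001,0.008,-0.09],24],[[-0.0088,0,0],[0,0,-0.1],24],[[-0.0087,0.001,0],[0,0,-0.11],24]]'; python3 arc.py;python3 look.py pics/L5_
```

```text
clock: 14.72
position: [0.5284, 0.0627, 0.0631]
ee_rot: [0.778, 0.629, 0.002, 0.002]
ft_force: [4.9, -0.2, -2.9]
grip_width: 0.237
t 14.72 pos [0.5284 0.0627 0.0631] yaw_y -12.1 z [ 0.006 -0.001 -1.   ] F [ 4.9 -0.2 -2.9] M [-0.19 -0.92 -0.  ] w 0.237 q [ 0.15  0.35 -0.4   1.89  0.17  0.93 -0.55]
r 79.7119323912922 psi -1.691 lock if centred 1.15 force tangential cw -4.84
d [-0.0087  0.0015] psi -1.801
d [-0.0084  0.0025] psi -1.911
d [-0.0081  0.0034] psi -2.021
d [-0.0077  0.0043] psi -2.131
d [-0.0072  0.0051] psi -2.241
 heel top z 57.99893879894314 tilt [-0.0189 -0.012 ]
 grip top 126 [ -1.2  63.5 100.1]
scene post 25 [-10.4 -84.3  60. ] ang -1.694 locknut 0.873
  px 416.84 280.64
 heel top z 56.292998781948704 tilt [-0.0235  0.0026]
 grip top 166 [ 3.6 61.2 98.3]
```

View pics/L5_1.png

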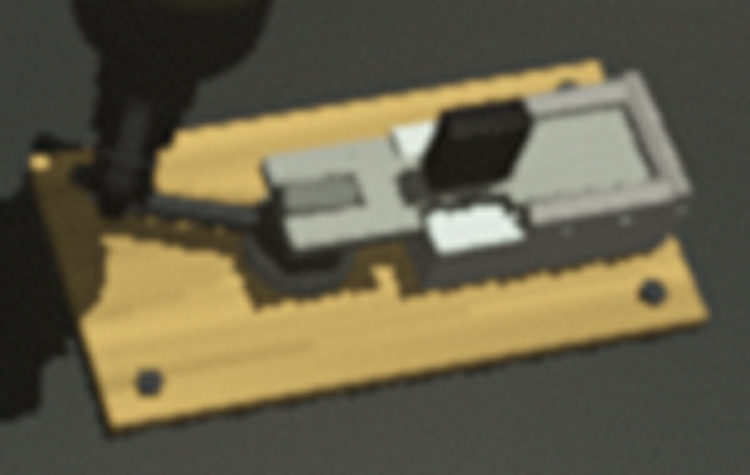

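The lever follows the jaws (bar at crop (190,210)), with about 4.9 N tangential force as specified, and the key is still seated.

```bash
python3 -m jog '[[[-0.0087,0.0015,-0.001],[0,0.005,-0.1],24],[[-0.0084,0.0025,0],[0,0,-0.1],24]]'; python3 arc.py; python3 -m jog '[[[-0.008,0.0034,0],[0,0,-0.1],24]]'; python3 arc.py
```

```text
clock: 15.08
position: [0.5134, 0.066, 0.0631]
ee_rot: [0.835, 0.551, 0.001, 0.002]
ft_force: [5.1, -2.0, -2.8]
grip_width: 0.239
t 15.07 pos [0.5134 0.066  0.0631] yaw_y -23.17 z [ 0.003 -0.003 -1.   ] F [ 5.1 -2.  -2.8] M [-0.44 -0.78  0.01] w 0.239 q [ 0.12  0.32 -0.38  1.92  0.15  0.92 -0.74]
r 79.70199193338546 psi -1.885 lock if centred 1.345 force tangential cw -5.44
d [-0.0082  0.0032] psi -1.995
d [-0.0078  0.0041] psi -2.105
d [-0.0073  0.0049] psi -2.215
d [-0.0067  0.0057] psi -2.325
d [-0.0061  0.0064] psi -2.435
clock: 15.2
position: [0.506, 0.0688, 0.0632]
ee_rot: [0.861, 0.509, 0.001, 0.003]
ft_force: [3.7, -2.6, -3.5]
grip_width: 0.241
t 15.2 pos [0.506  0.0688 0.0632] yaw_y -28.81 z [ 0.004 -0.004 -1.   ] F [ 3.7 -2.6 -3.5] M [-0.52 -0.78 -0.06] w 0.241 q [ 0.1   0.3  -0.37  1.94  0.14  0.92 -0.84]
r 79.71901384269312 psi -1.984 lock if centred 1.443 force tangential cw -4.43
d [-0.0079  0.004 ] psi -2.094
d [-0.0074  0.0048] psi -2.204
d [-0.0068  0.0056] psi -2.314
d [-0.0061  0.0063] psi -2.424
d [-0.0054  0.0069] psi -2.534
```

```bash
python3 -m jog '[[[-0.0036,0.0017,0],[0,0,-0.03],24]]'; python3 arc.py|sed -n 1,3p; python3 -m jog '[[[-0.0035,0.0018,0],[0,0,-0.02],24]]'; python3 arc.py|sed -n 1,3p
```

```text
clock: 15.32
position: [0.5027, 0.0701, 0.0632]
ee_rot: [0.868, 0.497, 0.001, 0.003]
ft_force: [4.0, -2.8, -2.6]
grip_width: 0.24
t 15.32 pos [0.5027 0.0701 0.0632] yaw_y -30.35 z [ 0.004 -0.004 -1.   ] F [ 4.  -2.8 -2.6] M [-0.62 -0.68 -0.02] w 0.24 q [ 0.1   0.3  -0.37  1.95  0.14  0.92 -0.87]
r 79.91196749542259 psi -2.028 lock if centred 1.487 force tangential cw -4.84
d [-0.0077  0.0043] psi -2.138
clock: 15.45
position: [0.4995, 0.0715, 0.0631]
ee_rot: [0.872, 0.49, 0.0, 0.003]
ft_force: [3.2, -3.4, -2.7]
grip_width: 0.241
t 15.45 pos [0.4995 0.0715 0.0631] yaw_y -31.34 z [ 0.004 -0.005 -1.   ] F [ 3.2 -3.4 -2.7] M [-0.73 -0.62 -0.07] w 0.241 q [ 0.09  0.29 -0.37  1.96  0.14  0.91 -0.89]
r 80.19008809680533 psi -2.072 lock if centred 1.531 force tangential cw -4.46
d [-0.0075  0.0046] psi -2.182
```

```bash
python3 -m jog '[[[-0.0026,0.0015,0],[0,0,-0.01],24]]'; python3 arc.py|sed -n 1,3p; python3 -m jog '[[[-0.0022,0.0014,0],[0,0,-0.01],24]]'; python3 arc.py|sed -n 1,3p;python3 look.py pics/L6_
```

```text
clock: 15.58
position: [0.4971, 0.0725, 0.0631]
ee_rot: [0.874, 0.486, 0.0, 0.003]
ft_force: [3.0, -4.1, -2.1]
grip_width: 0.242
t 15.57 pos [0.4971 0.0725 0.0631] yaw_y -31.78 z [ 0.004 -0.006 -1.   ] F [ 3.  -4.1 -2.1] M [-0.83 -0.6   0.02] w 0.242 q [ 0.09  0.29 -0.37  1.96  0.14  0.91 -0.9 ]
r 80.45256551626237 psi -2.104 lock if centred 1.563 force tangential cw -4.61
d [-0.0073  0.0049] psi -2.214
clock: 15.7
position: [0.4951, 0.0734, 0.0631]
ee_rot: [0.875, 0.483, -0.0, 0.004]
ft_force: [3.3, -3.9, -2.0]
grip_width: 0.24
t 15.7 pos [0.4951 0.0734 0.0631] yaw_y -32.21 z [ 0.003 -0.006 -1.   ] F [ 3.3 -3.9 -2. ] M [-0.82 -0.57 -0.02] w 0.24 q [ 0.09  0.28 -0.37  1.97  0.14  0.91 -0.91]
r 80.72718669082383 psi -2.131 lock if centred 1.591 force tangential cw -4.85
d [-0.0072  0.0051] psi -2.241
top post 1 [nan nan nan] ang nan locknut nan
  px 239.0 235.0
 heel top z 58.132969777197935 tilt [-0.0085 -0.021 ]
 grip top 53 [ -1.1  74.3 100.5]
scene post 69 [-44.6 -58.5  66.8] ang -2.222 locknut 1.401
  px 425.3623188405797 262.0
 heel top z 56.23291126616357 tilt [-0.0216  0.003 ]
 grip top 162 [ 3.7 61.  98.8]
  return _methods._mean(a, axis=axis, dtype=dtype,
  ret = um.true_divide(
```

View pics/L6_1.png

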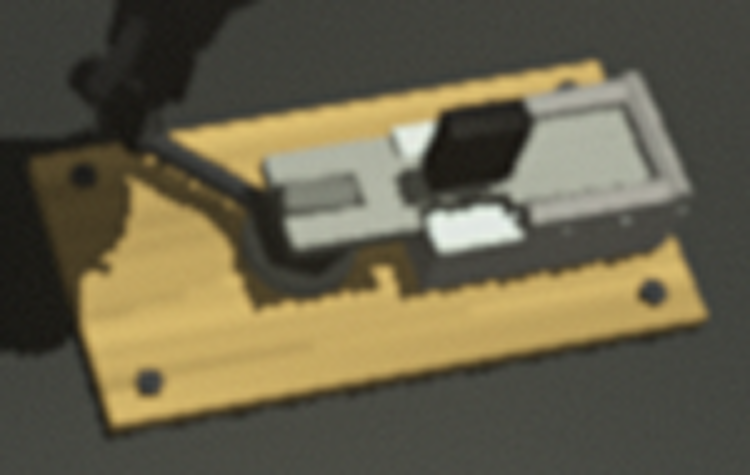

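```bash
python3 -m jog '[[[-0.0018,0.0020,0],[0,0,-0.01],24]]'; python3 arc.py|sed -n 1,3p; python3 -m jog '[[[-0.0018,0.0014,0],[0,0,-0.01],24]]'; python3 arc.py|sed -n 1,3p
```

```text
clock: 15.92
position: [0.4933, 0.0749, 0.0631]
ee_rot: [0.878, 0.479, -0.0, 0.004]
ft_force: [1.4, -4.5, 0.2]
grip_width: 0.237
t 15.93 pos [0.4933 0.0749 0.0631] yaw_y -32.73 z [ 0.003 -0.007 -1.   ] F [ 1.4 -4.5  0.2] M [-1.07 -0.49  0.01] w 0.237 q [ 0.08  0.28 -0.37  1.97  0.14  0.91 -0.92]
r 80.42762865135177 psi -2.16 lock if centred 1.619 force tangential cw -3.65
d [-0.007   0.0053] psi -2.27
clock: 16.05
position: [0.4917, 0.0759, 0.0631]
ee_rot: [0.88, 0.475, -0.0, 0.004]
ft_force: [2.0, -4.2, -1.1]
grip_width: 0.24
t 16.05 pos [0.4917 0.0759 0.0631] yaw_y -33.23 z [ 0.003 -0.007 -1.   ] F [ 2.  -4.2 -1.1] M [-0.91 -0.58 -0.03] w 0.24 q [ 0.08  0.28 -0.37  1.97  0.13  0.91 -0.94]
r 80.51981527715088 psi -2.183 lock if centred 1.642 force tangential cw -4.04
d [-0.0069  0.0054] psi -2.293
```

```bash
python3 -m jog '[[[-0.0016,0.0012,0],[0,0,-0.01],24]]'; python3 arc.py|sed -n 1,2p; python3 -m jog '[[[-0.0016,0.0012,0],[0,0,-0.01],24]]'; python3 arc.py|sed -n 1,2p;  python3 look.py pics/L7_ 2>/dev/null
```

```text
clock: 16.18
position: [0.4904, 0.0767, 0.0632]
ee_rot: [0.882, 0.472, -0.0, 0.004]
ft_force: [5.0, -4.9, -3.5]
grip_width: 0.239
t 16.18 pos [0.4904 0.0767 0.0632] yaw_y -33.73 z [ 0.003 -0.008 -1.   ] F [ 5.  -4.9 -3.5] M [-1.05 -1.02 -0.03] w 0.239 q [ 0.08  0.27 -0.37  1.98  0.13  0.91 -0.95]
r 80.63109870334934 psi -2.202 lock if centred 1.661 force tangential cw -6.89
clock: 16.3
position: [0.4897, 0.0772, 0.0633]
ee_rot: [0.884, 0.468, 0.0, 0.005]
ft_force: [7.7, -5.6, -5.8]
grip_width: 0.24
t 16.3 pos [0.4897 0.0772 0.0633] yaw_y -34.25 z [ 0.004 -0.008 -1.   ] F [ 7.7 -5.6 -5.8] M [-1.22 -1.53 -0.01] w 0.24 q [ 0.08  0.27 -0.37  1.98  0.13  0.91 -0.96]
r 80.61697752562357 psi -2.213 lock if centred 1.672 force tangential cw -9.57
top post 3 [-62.4 -67.9  63.2] ang -2.314 locknut 1.493
  px 237.0 238.0
 heel top z 57.630136629772736 tilt [0.0045 0.0253]
 grip top 24 [ -0.7  78.1 101. ]
scene post 77 [-49.  -53.2  67.5] ang -2.315 locknut 1.494
  px 427.1038961038961 259.84415584415586
 heel top z 56.268394529499346 tilt [ 0.0107 -0.0075]
 grip top 163 [ 3.6 60.9 98.5]
```

View pics/L7_1.png

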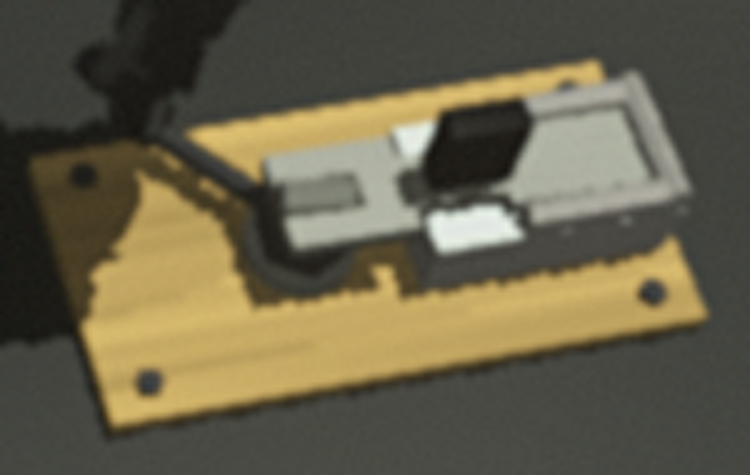

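View pics/L7_0.png

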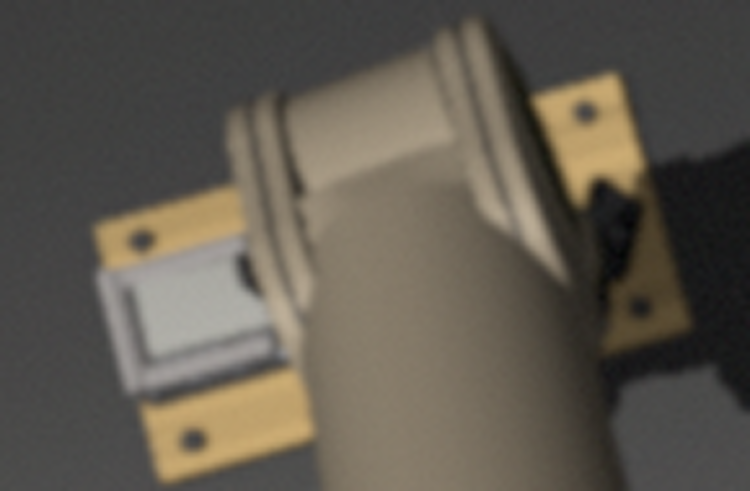

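Tangential force rose from 4 to 9.6 N as motion stopped, at about 1.63 (nut plus screw play), so the nut is at its stop. I back off to free the post, open and lift.

```bash
python3 -m jog '[[[0.0022,-0.0015,0],[0,0,0],24],[[0,0,0],[0,0,0],40],[[0,0,0],[0,0,0],40]]'; python3 arc.py|sed -n 1,2p; python3 -m jog '[[[0,0,0.015],[0,0,0],40],[[0,0,0.03],[0,0,0],40],[[0,0,0.04],[0,0,0],40],[[-0.02,-0.03,0.04],[0,0,0],40],[[-0.03,-0.05,0.02],[0,0,0],40]]'; python3 -m jog '[[[-0.03,-0.06,0],[0,0,0],40],[[-0.02,-0.06,0],[0,0,0],40],[[0,-0.06,0],[0,0,0],40],[[0,0,0],[0,0,0],40]]';python3 st.py; python3 look.py pics/L8_
```

```text
clock: 16.77
position: [0.4914, 0.0771, 0.0631]
ee_rot: [0.883, 0.47, -0.0, 0.004]
ft_force: [-0.4, 0.5, 0.3]
grip_width: 0.401
t 16.77 pos [0.4914 0.0771 0.0631] yaw_y -33.99 z [ 0.003 -0.007 -1.   ] F [-0.4  0.5  0.3] M [0.06 0.04 0.02] w 0.401 q [ 0.08  0.28 -0.37  1.97  0.13  0.91 -0.95]
r 79.75278989871876 psi -2.195 lock if centred 1.654 force tangential cw 0.64
clock: 17.4
position: [0.4396, 0.0004, 0.2153]
ee_rot: [0.88, 0.474, -0.0, 0.002]
ft_force: [0.9, -2.3, 0.5]
grip_width: 0.403
clock: 17.9
position: [0.3888, -0.1816, 0.2226]
ee_rot: [0.881, 0.474, 0.004, 0.006]
ft_force: [-0.8, 1.1, -0.0]
grip_width: 0.399
t 17.9 pos [ 0.3888 -0.1816  0.2226] yaw_y -33.47 z [ 0.013 -0.006 -1.   ] F [-0.8  1.1 -0. ] M [ 0.06  0.04 -0.02] w 0.399 q [ 0.41 -0.09 -0.08  1.99 -0.01  1.23 -0.25]
top post 42 [-61.3 -52.3  75.2] ang -2.436 locknut 1.615
  px 231.0 238.5
 heel top z 57.862183030421946 tilt [ 0.0371 -0.0012]
 grip top 123 [ -1.3  63.4 101.1]
scene post 84 [-57.5 -55.1  71.1] ang -2.377 locknut 1.556
  px 424.3809523809524 259.1190476190476
 heel top z 56.23653174278396 tilt [0.0092 0.0042]
 grip top 163 [ 3.5 60.8 98.6]
```

View pics/L8_0.png

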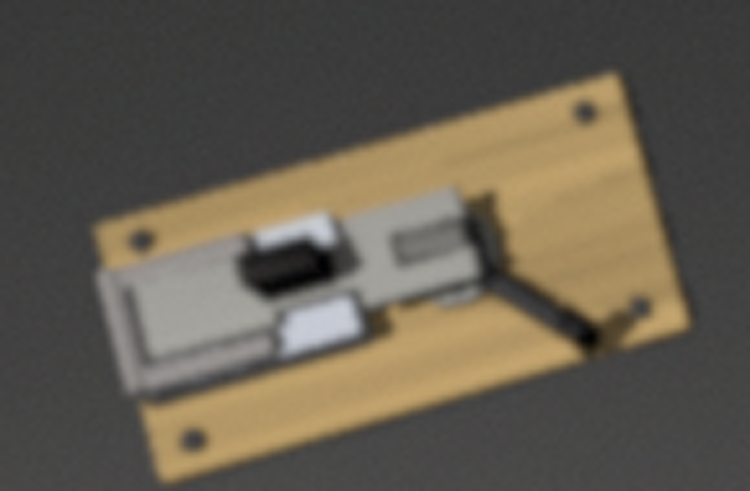

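View pics/L8_1.png

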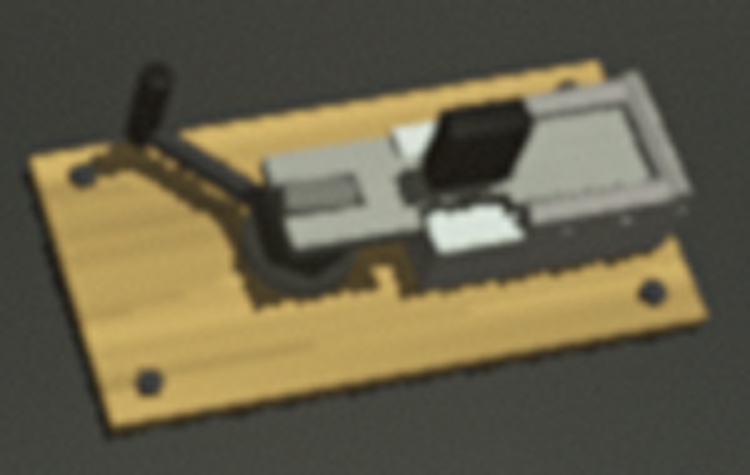

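The post is at about 1.56-1.61 (nut plus screw play), the key is flat in the pocket with its jaw on the head, and the arm is clear. I hand in.

```bash
python3 -c "
from workcell import manip
print(manip.hand_in())"; python3 st.py
```

```text
the job is handed in; nothing more can be done
None
the job is handed in; nothing more can be done
```

The fitting key is seated in the pocket with its jaw around the screw head and released, and the locknut is turned clockwise to its stop. I handed the job in at about 18 s; it reports no verdict.

**Key:** I picked up the narrow-jaw key and lowered it into the pocket without any contact force. It came to rest at tool height 0.0859 m, against 0.0858 m expected for fully seated. After release, both views showed the heel flush between the walls, its top at 56–58 mm against 56 mm expected.

**Locknut:** I swung the lever with the jaws straddling its post. The force stayed at about 4–5 N, then climbed to 9.6 N as the motion stopped. I took that as the hard stop, then backed off and lifted clear.

**Last checks:**
- **Post angle:** the two cameras disagreed, giving nut angle minus screw angle as 1.56 and 1.62 rad. Since the nut cannot pass 1.5 rad, that puts the screw roughly 0.06–0.12 rad off its setting, within the 0.2 rad limit. I did not measure the screw's angle directly.
- **Key tilt:** the fits to the heel's top face were too noisy to judge level (up to 0.04 rad), so I relied on its height and the pictures.
- **Key along the pocket:** its grip block read 61–63 mm along the jig against the nominal 64 mm, and the change from before tightening was under 1 mm in both views.
- **Wide key:** I never touched it, but I did not re-measure it at the end.

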